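Fit the blade plate into the vegetable slicer and lock it

TASK

Gently lay the loose blade plate, grip upward, flat into the bed of the sloping vegetable slicer, with the notch in its end over the brass locating pin. Then let go of it and swing the orange keeper by its knob all the way across the blade to lock it. Leave the mug where it is.

Things in the scene. Friction and masses are not known exactly. Their poses are not given: they have to be found in the camera images.
- blade_grip (a point): Mid-point of the green upright grip (44 mm along x, 14 mm thick along y, top 37 mm above the plate's underside) on the loose dark steel blade plate: 130 long (x), 70 wide (y), 5 mm thick, 0.1 kg, lying grip up on the worktop, centred on this point. The point is 27 mm above the underside. Axes: z up, -x to the notched end.
- notch (a point): Middle of the notch's inner end, on the blade plate's underside: 43 mm along -x and 27 mm below blade_grip, axes as blade_grip. The notch is 13 mm wide, 22 mm deep and open at the plate's -x end.
- seat (a point): Where blade_grip belongs, with axes as here, when the blade is seated: 27 mm above the floor of the slicer's bed. The slicer is a fixed white and green stand; its deck slopes 25 degrees: x uphill along the deck (away from the robot, give or take its yaw), y left, z square to the deck. The blade lies in by its weight; it may rest 1 mm downhill to 4 mm uphill of here.
- pin (a point): Foot of the brass locating pin on the bed's floor, on the centre line 49 mm downhill and 27 mm below seat; axes as seat. Pin: 10 mm diameter, 10.5 mm tall, conical tip. The bed is a recess 138 mm long, 74 mm wide (2 mm to spare each side of the blade, 4 mm each end), between green side rails 6.5 mm above its floor.
- keeper (a joint): Angle of the orange keeper, a turning bar on top of the left (+y) rail, in rad: 0 = pointing uphill along the rail (open), 1.57 = pointing across the blade to the right (-y), stop at 1.6. It swings parallel to the deck, clockwise seen from above, with light friction (about 1 N at the knob), and stays where it is left. Open, it clears the blade by 2 mm.
- keeper_pivot (a point): Point on the keeper's axis, fixed to the slicer, at the same height above the deck as keeper_knob: 58 mm uphill and 44 mm left of seat, 34 mm above the bed's floor. Axes as seat; the keeper turns about z.
- keeper_knob (a point): Point on the keeper's upright round knob (12 mm diameter, 28 mm tall, square to the deck), 28 mm from the pivot. This point is 6 mm below the knob's top and 22 mm above the top face of the keeper's bar. The closed bar passes 2 mm above the blade's plate.
- table_mug: A loose pale mug, 82x112x94 mm, a bystander; origin at the middle of its underside.
Things that resemble listed ones, but are neither listed nor needed, are in the scene too. Of the things shaped like the part that bears blade_grip, the dark steel one is meant.

How it is judged:
By the outcome, as a careful person would: the job done as asked, in the order asked, and still so for the second after the job is handed in, with the robot touching nothing.
It also fails if it takes over 61 s, if anything falls off the work surface, if the arm or the gripper's body presses on something with over 40 N, if the wrist force passes 120 N, or if a joint passes its speed limit or range.

ROBOT

A 6-joint arm with a two-finger parallel gripper is mounted at the origin on a cart in front of the work surface, level with it; the furniture and walls round the work are solid. World frame = base frame: x ahead of the robot, y to its left, z up, the work surface at z = 0. Lengths are in mm, angles in rad, forces in N, time in s.
With the tool pointing down it reaches from about 300 to 775 mm from the base axis. Payload 14.6 kg.
Tool frame: the origin (TCP) lies at the centre of the arm's flange, where the gripper is bolted on; the fingertips stand 199 mm ahead of it and the grasp point (between the pads) lies 180 mm ahead of it; z points along the fingers, y is the line along which they close (so a half turn about z gives the same grasp; the last joint's range is limited). The gripper opens to 94 mm and grips with 3 to 60 N. Pads are 16 mm wide; open, the fingers measure 119 mm over their backs; the gripper's body (75 mm by 177 mm) begins 78 mm behind the grasp point.
Start: joints at [-1.292, 0.3, 1.521, -0, 1.321, -0.067], TCP at [186.415, -517.436, 404.646] pointing down, gripper open.
Joint ranges: [-3.03, 3.03], [-0.79, 2.21], [0.23, 2.52], [-1.04, 4.18], [0, 3.07], [-2.55, 2.55]. Speed limits (rad/s): [2.22, 2.22, 2.57, 3.14, 3.14, 3.14].

INTERFACE

Orientations are given as [roll, pitch, yaw] about the fixed x, y, z axes, in that order (R = Rz(yaw) Ry(pitch) Rx(roll)).
In Python, from cell import manip, optics, workorder gives the robot as it stands.
- The arm moves only by the tool step_arm, never from a script. Its argument "increments" is a list that holds one entry, the list of rows, each a list of 7 numbers: the turn, a rotation vector about the tool's x, y, z as a fraction of full scale, then the shift along the tool's x, y, z as a fraction of full scale, then the closure, from -1 (fully open) to 1 (shut). In form: [[[wx, wy, wz, tx, ty, tz, fingers], ...]]. A call has 1 to 5 rows; each row shifts and turns the commanded pose from where the row before left it, along the tool's axes as they then stand; what a row does not reach is not made up. Full scale, the value 1, is 40 mm for a shift and 45 degrees for a turn. A row lasts 1/10 s, in which the tool goes at most 50 mm and 8.59 degrees, less where a joint would pass 70% of its speed; a pose out of reach is approached as far as the arm can. A call with a number of a shift or a turn outside -1 to 1 is refused whole. A call with a gripper value outside its range is refused whole. The fingers move at their own pace and stop on an object; "newtons" is the grip in N (left out, the last holds). Time passes only in rows, so rows that do not move let the fingers close. It gives the time, the measured TCP pose, the force, the opening and the grip force at its end, in the units of the state.
- manip.read_state(): the state, without advancing time (a new reading comes with each control period).
- optics.camera(name): name is "scene" or "top"; returns a dict with "frame" (480x640x3 uint8, red, green, blue), "range_z" (480x640 float32, mm along the optical axis (not along the pixel's ray), 0 where there is no reading), "mtx" (3x3 intrinsics, pixels), "cam_to_world" (4x4, takes a point from camera to world coordinates). Camera axes: x right, y down, z forward; pixel columns grow to the right and rows downward; lengths in mm; the calibration is good to about 2 mm. A picture is of the moment at which its call begins.
- workorder.sign_off(): hands the job in; it is judged then, once.
The state is a dict: "clock": time; "joints": joint angles; "qd": joint speeds; "effort": joint torques, N m; "eef_pos": TCP position; "eef_rot": TCP orientation; "wrist_force": force on the tool from outside, world axes, zero at the start; "moment": the same for the moment, N m; "finger_gap": finger opening in mm; "finger_force": force on a finger pad.
Only numpy, scipy, OpenCV 4.12 (cv2) and the standard library are available. Lean on these libraries where they do the work, as an engineer would, in place of code of your own. Each camera call takes 0.05 s, during which the arm holds its last target. There are 200 camera calls.

## Working session

There is one attempt and no reset: what is moved stays moved. The work goes in short steps, Python scripts to look and compute and a tool call to move; the robot and the scene stay as the last step left them, time stands still between calls to the robot, and variables do not carry over. Pictures are saved under pics/ and viewed, at most 10 in all, crops included, and the job is handed in when it is done.

Besides the shell and the picture viewer there is one more tool, called after "Emit:" as name(argument=value, ...), one argument or row to a line, values as JSON. step_arm: Moves the arm, as the interface text tells. Its arguments: {"type":"object","properties":{"increments":{"type":"array","items":{"type":"array","items":{"type":"array","items":{"type":"number"}}}},"newtons":{"type":"number"}},"required":["increments"]}

```bash
ls; mkdir -p pics; cat > h.py <<'E'
import numpy as np,cv2
from scipy.spatial.transform import Rotation as R
from cell import manip,optics,workorder
def shot(n):
    c=optics.camera(n); return c
def pts(c):
    z=c["range_z"]; K=c["mtx"]; v,u=np.mgrid[:480,:640]
    P=np.stack([(u-K[0,2])/K[0,0]*z,(v-K[1,2])/K[1,1]*z,z],-1)
    T=c["cam_to_world"]; W=P@T[:3,:3].T+T[:3,3]; W[z==0]=np.nan
    return W
E
python3 - <<'E'
from h import *
for n in("scene","top"):
    c=shot(n); cv2.imwrite(f"pics/{n}0.png",c["frame"][...,::-1]); np.savez(f"{n}0.npz",**c); print(n,c["mtx"].round(1).tolist(),c["cam_to_world"].round(3).tolist())
print(manip.read_state())
E
```

```text
pics
scene [[603.9, 0.0, 317.1], [0.0, 603.9, 243.9], [0.0, 0.0, 1.0]] [[-0.88, -0.216, 0.423, 115.603], [-0.474, 0.356, -0.805, 859.995], [0.024, -0.909, -0.416, 554.789], [0.0, 0.0, 0.0, 1.0]]
top [[499.8, 0.0, 318.0], [0.0, 499.8, 232.8], [0.0, 0.0, 1.0]] [[-0.003, -0.989, 0.146, 387.018], [-1.0, 0.002, -0.009, 11.664], [0.009, -0.146, -0.989, 1166.783], [0.0, 0.0, 0.0, 1.0]]
{'clock': 0.1, 'joints': array([-1.29160714e+00,  3.00403754e-01,  1.52146500e+00,  4.64607840e-06,
        1.32065604e+00, -6.65851675e-02]), 'qd': array([-0.00037209, -0.00194077, -0.00198006,  0.00065166,  0.00068679,
       -0.00083042]), 'effort': array([ 9.36254764e-04, -5.32646942e+01, -3.53283834e+01,  7.09441979e-02,
        2.35002738e-02, -4.80400274e-05]), 'eef_pos': array([ 186.40968805, -517.42991672,  404.17228059]), 'eef_rot': array([-3.14066288e+00, -6.65112264e-05,  3.45773172e-01]), 'wrist_force': array([0.71057841, 1.08492266, 0.09764546]), 'moment': array([ 0.05009148,  0.00320094, -0.03191208]), 'finger_force': 0.0, 'finger_gap': 93.94297304507519}
```

View pics/scene0.png

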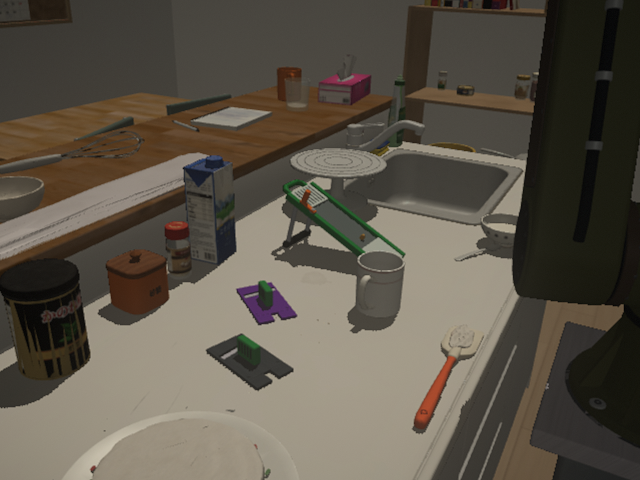

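View pics/top0.png

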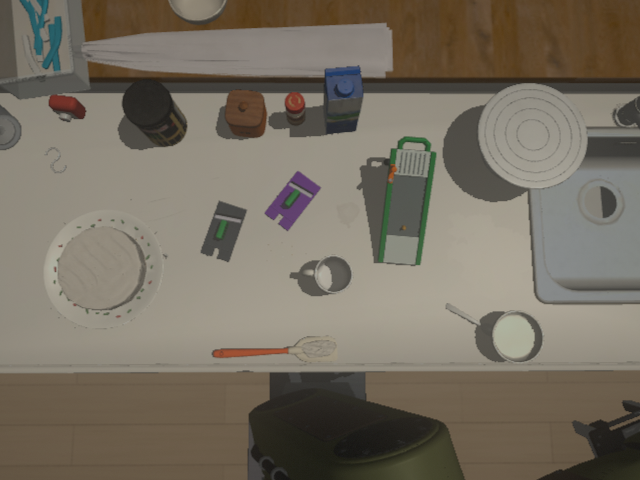

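The scene view shows the dark plate at about (250,360), the purple decoy at (266,300), the slicer at (345,220) and the mug at (380,285). In the top view the dark plate is at (224,231) with its notch near (215,256). The slicer is at (408,205), the keeper at (392,172), the pin at (403,228) and the mug at (331,275).

```bash
python3 - <<'E'
from h import *
c=dict(np.load("top0.npz")); f=c["frame"]; W=pts(c)
a=cv2.resize(f[130:275,365:450],None,fx=4,fy=4,interpolation=cv2.INTER_CUBIC)
b=cv2.resize(f[185:275,190:260],None,fx=6,fy=6,interpolation=cv2.INTER_CUBIC)
o=np.zeros((600,800,3),np.uint8);o[:580,:340]=a;o[:540,345:765]=b
cv2.imwrite("pics/crop1.png",o[...,::-1])
def ray(uv,z):
    K,T=c["mtx"],c["cam_to_world"]; uv=np.atleast_2d(uv)
    d=np.c_[(uv-[K[0,2],K[1,2]])/[K[0,0],K[1,1]],np.ones(len(uv))]@T[:3,:3].T
    return T[:3,3]+d*((z-T[2,3])/d[:,2:])
hsv=cv2.cvtColor(f,cv2.COLOR_RGB2HSV)
# blade
m=np.zeros((480,640),np.uint8); m[195:268,195:252]=1
g=cv2.inRange(hsv,(45,100,30),(85,255,255))*m
dk=((f.max(-1)<110)*m).astype(np.uint8)
n,l,s,ce=cv2.connectedComponentsWithStats(dk|(g>0).astype(np.uint8)); i=1+s[1:,4].argmax(); 
v,u=np.nonzero(l==i); r=cv2.minAreaRect(ray(np.c_[u,v],5)[:,:2].astype(np.float32)); print("blade rect",r, s[i])
v,u=np.nonzero(g); print("grip",len(u),ray([u.mean(),v.mean()],35), W[v,u].mean(0), np.nanmax(W[v,u,2]))
print("grip rect",cv2.minAreaRect(ray(np.c_[u,v],35)[:,:2].astype(np.float32)))
# slicer deck plane
bed=W[180:215,398:416].reshape(-1,3); bed=bed[~np.isnan(bed).any(1)]
q=np.median(bed,0); 
_,_,V=np.linalg.svd(bed-bed.mean(0),full_matrices=False); nn=V[2]*np.sign(V[2,2]); print("bed",bed.mean(0),nn,np.degrees(np.arccos(nn[2])),"res",((bed-bed.mean(0))@nn).std())
m=np.zeros((480,640),np.uint8); m[130:275,370:445]=1
for nm,lo,hi in(("orange",(3,150,90),(15,255,255)),("brass",(12,80,80),(28,255,255))):
    k=cv2.inRange(hsv,lo,hi)*m; n,l,s,ce=cv2.connectedComponentsWithStats(k)
    for i in range(1,n):
        if s[i,4]>3: print(nm,s[i],ce[i],np.nanmean(W[l==i],0),np.nanmax(W[l==i][:,2]))
E
```

```text
blade rect ((563.1142578125, 223.42955017089844), (70.16400146484375, 130.92652893066406), 71.8124771118164) [ 201  201   46   61 1506]
grip 78 [[563.46062252 223.03737642  35.        ]] [nan nan nan] 42.97251224117031
grip rect ((563.39208984375, 222.8941650390625), (10.21883487701416, 39.12992477416992), 73.14482879638672)
bed [ 626.91214257 -195.41988801   80.11917829] [-0.42242571  0.03209643  0.90582909] 25.064820273622647 res 1.9814844559912863
orange [388 164   9  15  61] [392.06557377 171.01639344] [ 673.89832041 -157.283164    125.23592225] 147.57654784387125
brass [387 164  10  19  58] [391.82758621 172.27586207] [ 671.96827443 -157.15468181  122.2032624 ] 147.57654784387125
brass [390 181   3   3   4] [391.25 182.  ] [ 655.51915574 -158.58846087  103.34773241] 108.66374173439021
brass [402 225   4   5  17] [403.58823529 227.11764706] [ 562.74408599 -191.037099     58.45059604] 63.5791654657005
```

View pics/crop1.png

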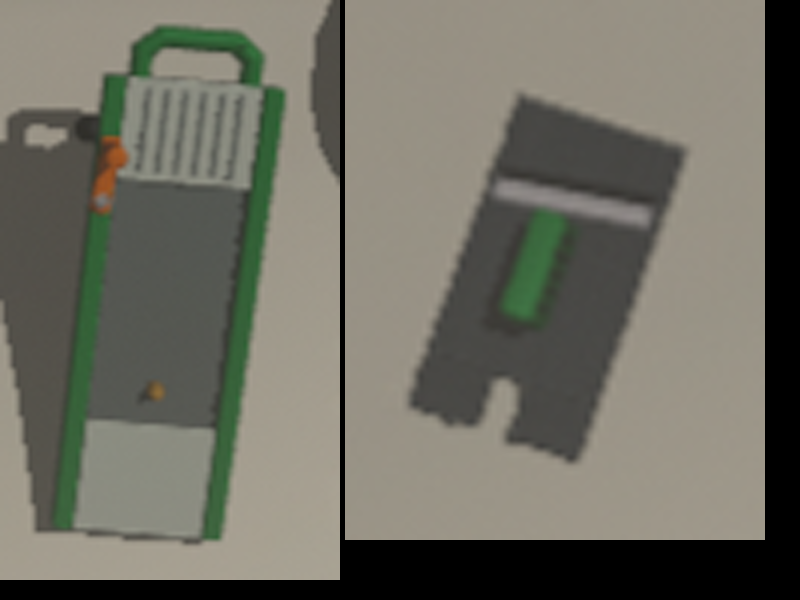

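The crop shows the plate with its notch at the lower end (crop 500,400) and its grip centred. The slicer's bed shows its brass pin at crop (155,390). The keeper pivot is at crop (102,200) and the knob at (117,157). Next I fit the slicer frame.

```bash
cat >> h.py <<'E'
def rays(c,uv):
    K,T=c["mtx"],c["cam_to_world"]; uv=np.atleast_2d(uv).astype(float)
    return T[:3,3],np.c_[(uv-[K[0,2],K[1,2]])/[K[0,0],K[1,1]],np.ones(len(uv))]@T[:3,:3].T
def onplane(c,uv,p,n):
    o,d=rays(c,uv); return o+d*(((p-o)@n)/(d@n))[:,None]
def tri(c1,u1,c2,u2):
    o1,d1=rays(c1,u1);o2,d2=rays(c2,u2); A=np.c_[d1[0],-d2[0]]; t=np.linalg.lstsq(A,o2-o1,rcond=None)[0]
    a=o1+d1[0]*t[0];b=o2+d2[0]*t[1]; return (a+b)/2,np.linalg.norm(a-b)
def proj(c,P):
    K,T=c["mtx"],c["cam_to_world"]; q=(np.atleast_2d(P)-T[:3,3])@T[:3,:3]; return np.c_[q[:,0]/q[:,2]*K[0,0]+K[0,2],q[:,1]/q[:,2]*K[1,1]+K[1,2]]
E
python3 - <<'E'
from h import *
c=dict(np.load("top0.npz")); s=dict(np.load("scene0.npz")); f=c["frame"]; W=pts(c)
hsv=cv2.cvtColor(f,cv2.COLOR_RGB2HSV)
# bed floor plane with 25deg known; yaw from bed/rail edges
m=np.zeros((480,640),np.uint8); m[150:266,375:440]=1
g=cv2.inRange(hsv,(45,100,30),(85,255,255))*m
# depth plane of bed interior (offset only)
bed=W[182:222,400:412].reshape(-1,3); bed=bed[~np.isnan(bed).any(1)]
yaw=-0.075
for it in range(3):
    ux=np.array([np.cos(yaw)*np.cos(np.radians(25)),np.sin(yaw)*np.cos(np.radians(25)),np.sin(np.radians(25))]); uy=np.array([-np.sin(yaw),np.cos(yaw),0]); n=np.cross(ux,uy)
    d=np.median(bed@n); p0=n*d; top=n*(d+6.5)
    # rail edges per row: outer left/right, inner left/right
    E=[[],[],[],[]]
    for v in range(190,260):
        u=np.nonzero(g[v])[0]; 
        if len(u)<6: continue
        k=np.argmax(np.diff(u)); 
        for e,val in zip(E,(u[0]-.5,u[k]+.5,u[k+1]-.5,u[-1]+.5)): e.append((val,v))
    L=[]
    for e in E:
        P=onplane(c,e,top,n); a=P@ux;b=P@uy; q=np.polyfit(a,b,1); L.append((np.arctan(q[0]),np.median(b-q[0]*(a-600)),(b-np.polyval(q,a)).std()))
    L=np.array(L); yaw+=L[:,0].mean()
print("yaw",yaw,"\n",L.round(4))
print("bed resid along x",np.polyfit(bed@ux,bed@n,1)[0],"d",d)
# dark bed ends along center: gray profile
gray=f.mean(-1)
# pin
k=cv2.inRange(hsv,(12,80,80),(28,255,255)); k[:220]=0;k[235:]=0;k[:,:395]=0;k[:,412:]=0
v,u=np.nonzero(k); up=[u.mean(),v.mean()]
hs=cv2.cvtColor(s["frame"],cv2.COLOR_RGB2HSV); k2=cv2.inRange(hs,(8,80,60),(28,255,255)); k2[:228]=0;k2[248:]=0;k2[:,:350]=0;k2[:,375:]=0
v,u=np.nonzero(k2); us=[u.mean(),v.mean()]; print("pin px",up,us,len(u), (u.min(),u.max(),v.min(),v.max()) if len(u) else 0)
pm=tri(c,up,s,us); print("pin tri",pm,"height over floor",pm[0]@n-d)
pin=onplane(c,up,n*(d+8),n)[0]-8*n; print("pin foot by top+plane",pin,"lat",pin@uy,"x",pin@ux, "mid rails",L[:,1].mean())
for P in [onplane(c,[(403.5,v)],p0,n)[0] for v in (175,235)]: pass
prof=[(v,int(gray[v,402-(v-235)//9])) for v in list(range(172,182))+list(range(230,242))]; print(prof)
seat=pin+49*ux+27*n; R0=np.c_[ux,uy,n]; print("seat",seat,"R",R0.round(3).tolist())
piv=seat+R0@[58,44,7]; kn0=piv+28*ux
print("pred knob top px",proj(c,[kn0+6*n,kn0-22*n,piv-20*n]),proj(s,[kn0+6*n,kn0-22*n,piv-20*n]), kn0)
z=s["frame"][180:265,270:420]; cv2.imwrite("pics/crop2.png",cv2.resize(z,None,fx=5,fy=5,interpolation=cv2.INTER_CUBIC)[...,::-1])
E
```

```text
yaw -0.08033361126696197 
 [[ 7.000000e-03 -9.806820e+01  6.551000e-01]
 [-8.300000e-03 -1.070470e+02  6.582000e-01]
 [ 1.080000e-02 -1.840229e+02  6.854000e-01]
 [-9.700000e-03 -1.926036e+02  6.725000e-01]]
bed resid along x 0.0032124205997304356 d -197.98074393439362
pin px [np.float64(403.5882352941176), np.float64(227.11764705882354)] [np.float64(362.0416666666667), np.float64(236.29166666666666)] 24 (np.int64(360), np.int64(364), np.int64(234), np.int64(239))
pin tri (array([ 563.42138535, -191.91267633,   53.79317965]), np.float64(0.12075487492693587)) height over floor 2.8837844098598566
pin foot by top+plane [ 566.01632952 -191.20336021   51.7908912 ] lat -145.190183887129 x 547.1187642412549 mid rails -145.43543399771588
[(172, 110), (173, 119), (174, 132), (175, 111), (176, 72), (177, 77), (178, 84), (179, 84), (180, 84), (181, 84), (230, 82), (231, 86), (232, 86), (233, 85), (234, 86), (235, 87), (236, 131), (237, 138), (238, 135), (239, 136), (240, 136), (241, 136)]
seat [ 598.90841073 -193.84998767   96.96949627] R [[0.903, 0.08, -0.421], [-0.073, 0.997, 0.034], [0.423, 0.0, 0.906]]
pred knob top px [[392.75221593 168.28853284]
 [391.21687227 166.20196135]
 [389.83394385 179.13690858]] [[307.10187244 189.69317879]
 [302.10419485 200.22723936]
 [312.66773669 207.5264343 ]] [ 677.17999335 -156.00582189  139.65882129]
```

View pics/crop2.png

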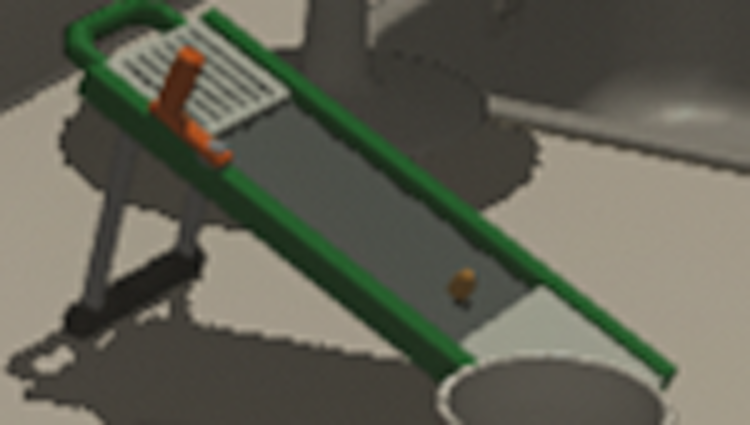

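The scene crop shows the keeper pivot near (313,209), the knob top at (308,190) and the pin at (362,237). All agree with the fitted frame to within about 2 px. Now I move toward the blade, turning the tool on the way.

```bash
cat >> h.py <<'E'
def rpy(yaw,R0=None): return R.from_euler('xyz',[np.pi,0,yaw])
def goto(p,Rt):
    s=manip.read_state(); Rc=R.from_euler('xyz',s["eef_rot"]); Rt=Rt if isinstance(Rt,R) else R.from_matrix(Rt)
    print("t",round(s["clock"],2),"pos",s["eef_pos"].round(1),"gap",round(s["finger_gap"],1),"F",s["wrist_force"].round(1))
    print("turn/45deg",((Rc.inv()*Rt).as_rotvec()/np.radians(45)).round(3)," shift/40 cur",(Rc.inv().apply(p-s["eef_pos"])/40).round(3)," shift/40 in target axes",(Rt.inv().apply(p-s["eef_pos"])/40).round(3))
blade=np.array([563.2,223.2,27.]); byaw=-0.318
yaw,sl=-0.0803,np.radians(25)
ux=np.array([np.cos(yaw)*np.cos(sl),np.sin(yaw)*np.cos(sl),np.sin(sl)]); uy=np.array([-np.sin(yaw),np.cos(yaw),0]); n=np.cross(ux,uy)
S=np.c_[ux,uy,n]; seat=np.array([598.9,-193.8,97.0])
ST=np.c_[ux,-uy,-n]   # tool axes at seat
E
```

Emit:
step_arm(
  increments=[
    [[0, 0, 0.17, 0.35, -0.65, 0, -0.2], [0, 0, 0.17, 0.35, -0.7, 0, -0.2], [0, 0, 0.17, 0.4, -0.8, 0, -0.2], [0, 0, 0.17, 0.4, -0.8, 0, -0.2], [0, 0, 0.165, 0.45, -0.8, 0, -0.2]],
  ],
  newtons=15,
)

```text
clock: 0.6
eef_pos: [253.5, -364.2, 404.6]
eef_rot: [-3.141, 0.0, -0.324]
wrist_force: [-0.4, 0.5, -0.0]
finger_gap: 58.1
finger_force: 0.0
```

```bash
python3 -c "
from h import *
goto(blade+[0,0,180+90],rpy(byaw))"
```

```text
t 0.6 pos [ 253.5 -364.2  404.6] gap 58.1 F [-0.4  0.5 -0. ]
turn/45deg [-0.     0.    -0.008]  shift/40 cur [  2.662 -16.387   2.69 ]  shift/40 in target axes [  2.764 -16.37    2.689]
```

Emit:
step_arm(
  increments=[
    [[0, 0, 0, 0.16, -0.95, 0, -0.2], [0, 0, 0, 0.16, -0.95, 0, -0.2], [0, 0, 0, 0.16, -0.95, 0, -0.2], [0, 0, 0, 0.16, -0.95, 0, -0.2], [0, 0, 0, 0.16, -0.95, 0, -0.2]],
  ],
)

```text
clock: 1.1
eef_pos: [343.5, -193.6, 404.6]
eef_rot: [-3.142, 0.0, -0.318]
wrist_force: [1.1, -0.1, -0.3]
finger_gap: 56.5
finger_force: 0.0
```

Emit:
step_arm(
  increments=[
    [[0, 0, 0, 0.16, -0.95, 0.1, -0.2], [0, 0, 0, 0.16, -0.95, 0.1, -0.2], [0, 0, 0, 0.16, -0.95, 0.1, -0.2], [0, 0, 0, 0.16, -0.95, 0.1, -0.2], [0, 0, 0, 0.16, -0.95, 0.1, -0.2]],
  ],
)

```text
clock: 1.6
eef_pos: [433.3, -23.0, 384.4]
eef_rot: [3.142, 0.0, -0.318]
wrist_force: [0.8, -0.9, 1.3]
finger_gap: 56.5
finger_force: 0.0
```

Emit:
step_arm(
  increments=[
    [[0, 0, 0, 0.16, -0.95, 0.2, -0.2], [0, 0, 0, 0.16, -0.95, 0.2, -0.2], [0, 0, 0, 0.16, -0.95, 0.2, -0.2], [0, 0, 0, 0.16, -0.95, 0.2, -0.2], [0, 0, 0, 0.16, -0.95, 0.2, -0.2]],
  ],
)

```text
clock: 2.1
eef_pos: [523.2, 147.4, 344.0]
eef_rot: [3.141, 0.0, -0.318]
wrist_force: [-0.4, -0.5, 0.4]
finger_gap: 56.4
finger_force: 0.0
```

```bash
python3 -c "
from h import *
goto(blade+[0,0,180+60],rpy(byaw))"
```

```text
t 2.1 pos [523.2 147.4 344. ] gap 56.4 F [-0.4 -0.5  0.4]
turn/45deg [0. 0. 0.]  shift/40 cur [ 0.359 -2.112  1.925]  shift/40 in target axes [ 0.358 -2.112  1.926]
```

Emit:
step_arm(
  increments=[
    [[0, 0, 0, 0.12, -0.704, 0.64, -0.2], [0, 0, 0, 0.12, -0.704, 0.64, -0.2], [0, 0, 0, 0.12, -0.704, 0.64, -0.2], [0, 0, 0, 0, 0, 0.5, -0.2], [0, 0, 0, 0, 0, 0.4, -0.2]],
  ],
)

```text
clock: 2.6
eef_pos: [562.5, 222.0, 229.8]
eef_rot: [3.14, 0.002, -0.317]
wrist_force: [-0.0, -0.2, -0.3]
finger_gap: 56.4
finger_force: 0.0
```

```bash
python3 - <<'E'
from h import *
goto(blade+[0,0,181],rpy(byaw))
for k in ("top","scene"):
    c=shot(k); f=c["frame"]; u=proj(c,[blade])[0].astype(int); x0,y0=max(u[0]-50,0),max(u[1]-50,0)
    z=cv2.resize(f[y0:y0+100,x0:x0+100],(400,400),interpolation=cv2.INTER_CUBIC)
    o=z if k=="top" else np.hstack([o,z])
cv2.imwrite("pics/crop3.png",o[...,::-1])
E
```

```text
t 2.6 pos [562.5 222.  229.8] gap 56.4 F [-0.  -0.2 -0.3]
turn/45deg [0.002 0.002 0.001]  shift/40 cur [ 0.007 -0.034  0.545]  shift/40 in target axes [ 0.006 -0.033  0.545]
```

View pics/crop3.png

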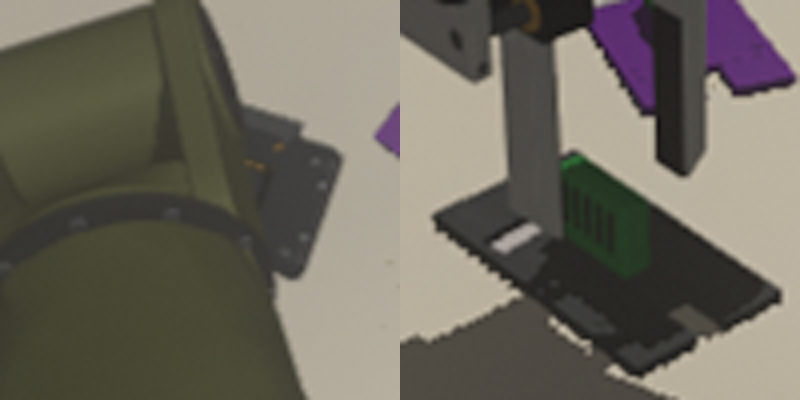

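The scene crop shows the fingers straddling the green grip of the dark plate. The arm hides it from the top camera. I lower and close.

Emit:
step_arm(
  increments=[
    [[0, 0, 0, 0, -0.02, 0.27, -0.2], [0, 0, 0, 0, 0, 0.27, -0.2], [0, 0, 0, 0, 0, 0, 0.3], [0, 0, 0, 0, 0, 0, 1], [0, 0, 0, 0, 0, 0, 1]],
  ],
)

```text
clock: 3.2
eef_pos: [563.2, 222.3, 210.9]
eef_rot: [-3.141, -0.001, -0.318]
wrist_force: [0.4, 0.1, -0.1]
finger_gap: 35.7
finger_force: 0.0
```

Emit:
step_arm(
  increments=[
    [[0, 0, 0, 0, 0, 0, 1], [0, 0, 0, 0, 0, 0, 1], [0, 0, 0, 0, 0, 0, 1]],
  ],
)

```text
clock: 3.5
eef_pos: [563.1, 222.4, 210.5]
eef_rot: [-3.141, -0.0, -0.318]
wrist_force: [0.3, 0.4, 1.7]
finger_gap: 14.2
finger_force: 15.0
```

```bash
python3 - <<'E'
from h import *
goto(blade+[0,0,181],rpy(byaw))
print(np.degrees(manip.read_state()["joints"]).round())
goto(seat+(180+1+90)*n,ST)
E
```

```text
t 3.5 pos [563.1 222.4 210.5] gap 14.2 F [0.3 0.4 1.7]
turn/45deg [-0. -0.  0.]  shift/40 cur [-0.005 -0.02   0.063]  shift/40 in target axes [-0.004 -0.02   0.063]
[ 18.  37.  87.   0.  57. 126.]
t 3.5 pos [563.1 222.4 210.5] gap 14.2 F [0.3 0.4 1.7]
turn/45deg [ 0.066  0.552 -0.298]  shift/40 cur [ 1.32  10.276 -3.305]  shift/40 in target axes [ 0.365 10.299 -3.473]
```

Emit:
step_arm(
  increments=[
    [[0, 0, 0, 0, 0, -0.2, 1], [0, 0, 0, 0, 0, -0.6, 1], [0, 0, 0, 0, 0, -0.9, 1], [0, 0, 0, 0, 0, -0.9, 1], [0, 0, 0, 0, 0, -0.7, 1]],
  ],
  newtons=30,
)

```text
clock: 4.0
eef_pos: [562.9, 222.3, 345.1]
eef_rot: [-3.14, -0.002, -0.318]
wrist_force: [-0.9, -0.0, -0.5]
finger_gap: 13.7
finger_force: 30.0
```

Emit:
step_arm(
  increments=[
    [[0, 0.1, -0.06, 0, 0.8, 0, 1], [0.01, 0.1, -0.06, 0, 0.9, 0, 1], [0.01, 0.1, -0.06, 0, 0.9, 0, 1], [0.02, 0.12, -0.06, 0, 0.9, 0, 1], [0.02, 0.12, -0.06, 0, 0.9, 0, 1]],
  ],
)

```text
clock: 4.5
eef_pos: [524.0, 49.8, 343.0]
eef_rot: [3.138, -0.429, -0.073]
wrist_force: [1.2, 0.1, -0.3]
finger_gap: 13.7
finger_force: 30.0
```

```bash
python3 - <<'E'
from h import *
goto(seat+(183.5+90)*n,ST)
E
```

```text
t 4.5 pos [524.   49.8 343. ] gap 13.7 F [ 1.2  0.1 -0.3]
turn/45deg [0.    0.01  0.009]  shift/40 cur [-0.507  5.917 -0.263]  shift/40 in target axes [-0.464  5.92  -0.267]
```

Emit:
step_arm(
  increments=[
    [[0, 0.01, 0.009, -0.08, 0.95, -0.05, 1], [0, 0, 0, -0.08, 0.95, -0.05, 1], [0, 0, 0, -0.08, 0.95, -0.05, 1], [0, 0, 0, -0.08, 0.95, -0.05, 1], [0, 0, 0, -0.08, 0.95, -0.05, 1]],
  ],
)

```text
clock: 5.0
eef_pos: [489.9, -138.3, 345.3]
eef_rot: [-3.141, -0.433, -0.083]
wrist_force: [0.7, 0.8, -0.9]
finger_gap: 13.6
finger_force: 30.0
```

Emit:
step_arm(
  increments=[
    [[0, 0, 0, -0.05, 0.6, 0, 1], [0, 0, 0, 0, 0.5, 0, 1], [0, 0, 0, 0, 0, 0, 1]],
  ],
)

```text
clock: 5.3
eef_pos: [484.7, -182.3, 344.2]
eef_rot: [-3.141, -0.432, -0.085]
wrist_force: [0.6, -0.1, 0.2]
finger_gap: 13.7
finger_force: 30.0
```

```bash
python3 - <<'E'
from h import *
goto(seat+(183.5+90)*n,ST)
for k in ("top","scene"):
    c=shot(k); np.savez(f"{k}1.npz",**c); f=c["frame"]; u=proj(c,[seat+40*n])[0].astype(int); x0,y0=max(u[0]-66,0),max(u[1]-66,0)
    print(k,x0,y0)
    z=cv2.resize(f[y0:y0+132,x0:x0+132],(400,400),interpolation=cv2.INTER_CUBIC)
    o=z if k=="top" else np.hstack([o,z])
cv2.imwrite("pics/crop4.png",o[...,::-1])
E
```

```text
t 5.3 pos [ 484.7 -182.3  344.2] gap 13.7 F [ 0.6 -0.1  0.2]
turn/45deg [ 0.002  0.005 -0.006]  shift/40 cur [-0.012  0.058 -0.025]  shift/40 in target axes [-0.012  0.058 -0.025]
top 344 146
scene 289 132
```

View pics/crop4.png

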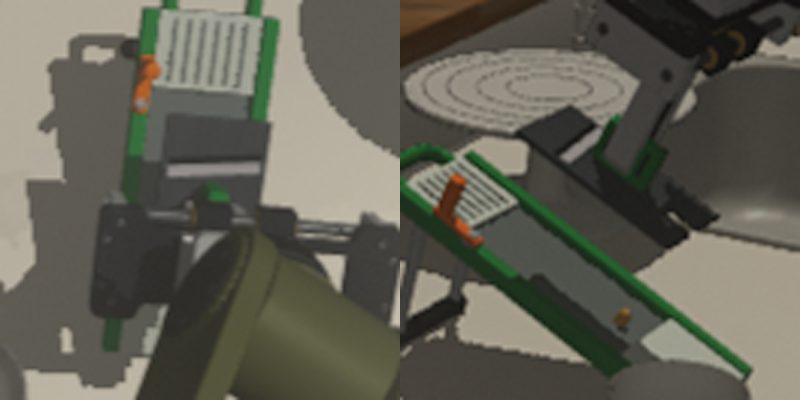

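The top crop shows the held plate's uphill edge with corners near px (399,184) and (433,186), and the rest is hidden by the wrist. The scene crop shows all four plate corners and the pin, at about (363,237). I compare these with the corners predicted from the tool pose.

```bash
cat > chk.py <<'E'
from h import *
s=manip.read_state(); Rc=R.from_euler('xyz',s["eef_rot"]).as_matrix()
def predict(gz):
    B=Rc@np.diag([1,-1,-1.]); g=s["eef_pos"]+180*Rc[:,2]-gz*B[:,2]
    return g,B
E
python3 - <<'E'
from chk import *
g,B=predict(3.5)
Q=np.array([[65,35,-22],[65,-35,-22],[-65,35,-22],[-65,-35,-22]])
W=g+Q@B.T
for k in("top","scene"):
    c=dict(np.load(k+"1.npz")); f=c["frame"]; P=proj(c,W); print(k,P.round(1).tolist())
    # refined edges: dark plate mask near
    u0,v0=P.min(0).astype(int)-8; u1,v1=P.max(0).astype(int)+8
    if k=="top":
        gm=f.max(-1).astype(int)
        for v in (187,190,193,196): print(v,[(u,int(gm[v,u])) for u in list(range(394,404))+list(range(428,440))])
        for u in (405,415,425): print(u,[(v,int(gm[v,u])) for v in range(178,192)])
    else:
        z=cv2.resize(f[160:222,318:404],None,fx=9,fy=9,interpolation=cv2.INTER_CUBIC)
        for p in P: cv2.circle(z,tuple(int(x) for x in ((p-[318,160]+.5)*9)),3,(255,0,0),-1)
        cv2.imwrite("pics/crop5.png",z[...,::-1])
E
```

```text
top [[397.1, 183.2], [431.7, 186.0], [389.6, 244.4], [422.9, 247.1]]
187 [(394, 99), (395, 99), (396, 98), (397, 99), (398, 84), (399, 67), (400, 71), (401, 71), (402, 72), (403, 73), (428, 71), (429, 72), (430, 73), (431, 72), (432, 71), (433, 115), (434, 164), (435, 182), (436, 183), (437, 182), (438, 182), (439, 182)]
190 [(394, 99), (395, 100), (396, 98), (397, 93), (398, 79), (399, 70), (400, 71), (401, 70), (402, 71), (403, 73), (428, 70), (429, 72), (430, 71), (431, 71), (432, 81), (433, 144), (434, 182), (435, 182), (436, 182), (437, 182), (438, 183), (439, 183)]
193 [(394, 98), (395, 99), (396, 98), (397, 85), (398, 70), (399, 71), (400, 71), (401, 71), (402, 72), (403, 71), (428, 72), (429, 72), (430, 70), (431, 71), (432, 110), (433, 161), (434, 182), (435, 182), (436, 182), (437, 182), (438, 183), (439, 182)]
196 [(394, 98), (395, 98), (396, 97), (397, 82), (398, 67), (399, 70), (400, 72), (401, 71), (402, 71), (403, 73), (428, 67), (429, 68), (430, 69), (431, 75), (432, 139), (433, 179), (434, 183), (435, 183), (436, 182), (437, 183), (438, 183), (439, 183)]
405 [(178, 100), (179, 100), (180, 100), (181, 100), (182, 100), (183, 88), (184, 78), (185, 74), (186, 72), (187, 72), (188, 72), (189, 71), (190, 72), (191, 72)]
415 [(178, 100), (179, 100), (180, 100), (181, 99), (182, 100), (183, 99), (184, 85), (185, 74), (186, 71), (187, 72), (188, 71), (189, 71), (190, 71), (191, 70)]
425 [(178, 87), (179, 87), (180, 86), (181, 74), (182, 82), (183, 86), (184, 87), (185, 71), (186, 69), (187, 71), (188, 72), (189, 71), (190, 71), (191, 71)]
scene [[326.5, 174.3], [344.6, 165.9], [377.7, 213.2], [394.1, 202.8]]
```

View pics/crop5.png

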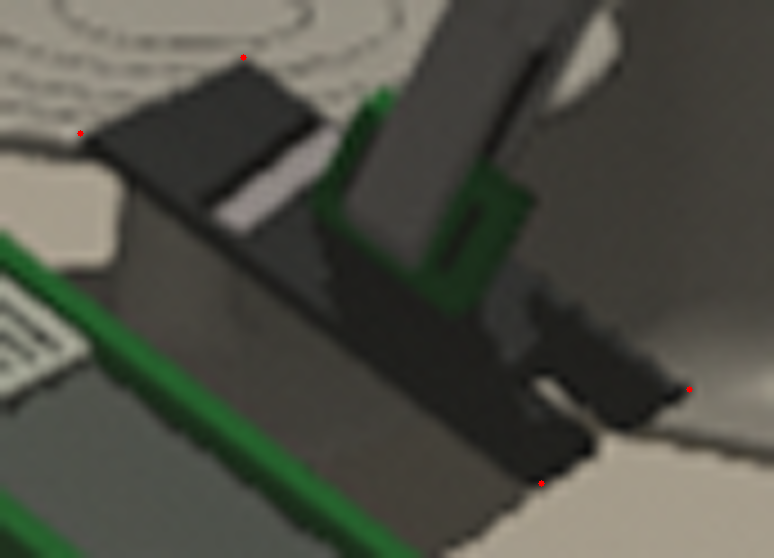

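The predicted corners match the scene view to within about 1 px. In the top view the plate appears about 1.5 px (2.8 mm) further right than its tool pose says. So I will align plate and bed relative to each other in the same camera, and descend to 20 mm above the bed with that correction.

```bash
python3 - <<'E'
from h import *
goto(seat+2.6*uy+(183.5+20)*n,ST)
s=dict(np.load("scene0.npz"))
for d in (0,2.6): print(proj(s,[seat+d*uy+S@[-49,0,-22]]).round(2))
E
```

```text
t 5.4 pos [ 485.  -180.4  344. ] gap 13.6 F [-0.7  0.3 -1.8]
turn/45deg [ 0.     0.006 -0.004]  shift/40 cur [-0.006  0.04   1.719]  shift/40 in target axes [-0.014  0.04   1.719]
[[361.68 235.26]]
[[361.07 235.67]]
```

Emit:
step_arm(
  increments=[
    [[0, 0.006, -0.004, 0, 0.04, 0.5, 1], [0, 0, 0, 0, 0, 0.6, 1], [0, 0, 0, 0, 0, 0.4, 1], [0, 0, 0, 0, 0, 0.22, 1], [0, 0, 0, 0, 0, 0, 1]],
  ],
)

```text
clock: 5.9
eef_pos: [514.2, -183.6, 280.7]
eef_rot: [-3.141, -0.435, -0.079]
wrist_force: [-0.1, -0.2, -0.8]
finger_gap: 13.8
finger_force: 30.0
```

```bash
python3 - <<'E'
from chk import *
goto(seat+2.6*uy+(183.5+20)*n,ST)
for k in ("top","scene"):
    c=shot(k); np.savez(f"{k}2.npz",**c)
c=dict(np.load("top2.npz"))
g,B=predict(3.5)
W=g+np.array([[65,35,-22],[65,-35,-22],[-65,35,-22],[-65,-35,-22]])@B.T; print(proj(c,W).round(1).tolist())
f=c["frame"]; gm=f.max(-1).astype(int)
for v in (186,189,192,195,198): print(v,[(u,*f[v,u].tolist()) for u in list(range(384,402))],"\n  ",[(u,*f[v,u].tolist()) for u in range(420,440)])
for u in (400,410,420): print(u,[(v,int(gm[v,u])) for v in range(170,200)])
a=cv2.resize(c["frame"][155:235,370:450],(400,400),interpolation=cv2.INTER_CUBIC); s=dict(np.load("scene2.npz")); b=cv2.resize(s["frame"][180:260,300:380],(400,400),interpolation=cv2.INTER_CUBIC)
cv2.imwrite("pics/crop6.png",np.hstack([a,b])[...,::-1])
E
```

```text
t 5.9 pos [ 514.2 -183.6  280.7] gap 13.8 F [-0.1 -0.2 -0.8]
turn/45deg [-0.001  0.002  0.002]  shift/40 cur [-0.008  0.018 -0.025]  shift/40 in target axes [-0.008  0.018 -0.025]
[[393.2, 176.9], [425.6, 179.4], [386.5, 234.6], [417.8, 237.0]]
186 [(384, 95, 92, 84), (385, 92, 89, 82), (386, 73, 77, 66), (387, 53, 76, 52), (388, 55, 81, 54), (389, 53, 72, 52), (390, 54, 72, 52), (391, 54, 71, 52), (392, 56, 64, 53), (393, 66, 65, 62), (394, 71, 71, 68), (395, 72, 71, 69), (396, 72, 72, 69), (397, 73, 73, 71), (398, 73, 73, 70), (399, 72, 72, 70), (400, 71, 71, 69), (401, 71, 71, 68)] 
   [(420, 71, 72, 68), (421, 71, 71, 68), (422, 71, 72, 69), (423, 70, 71, 68), (424, 71, 71, 69), (425, 64, 67, 60), (426, 54, 81, 53), (427, 53, 102, 58), (428, 54, 109, 60), (429, 54, 110, 60), (430, 54, 111, 62), (431, 112, 137, 104), (432, 165, 166, 145), (433, 182, 175, 159), (434, 183, 175, 159), (435, 183, 175, 160), (436, 182, 175, 159), (437, 183, 175, 160), (438, 183, 175, 161), (439, 182, 175, 160)]
189 [(384, 95, 92, 84), (385, 85, 84, 76), (386, 64, 79, 60), (387, 53, 78, 52), (388, 54, 7
[... 3345 characters left out ...]
99, 70)]
410 [(170, 152), (171, 155), (172, 160), (173, 162), (174, 162), (175, 136), (176, 89), (177, 92), (178, 82), (179, 72), (180, 71), (181, 71), (182, 72), (183, 72), (184, 72), (185, 73), (186, 71), (187, 72), (188, 71), (189, 71), (190, 59), (191, 55), (192, 102), (193, 137), (194, 147), (195, 140), (196, 97), (197, 70), (198, 74), (199, 81)]
420 [(170, 163), (171, 163), (172, 162), (173, 162), (174, 144), (175, 155), (176, 123), (177, 100), (178, 92), (179, 79), (180, 73), (181, 71), (182, 71), (183, 71), (184, 72), (185, 71), (186, 72), (187, 71), (188, 71), (189, 65), (190, 56), (191, 65), (192, 125), (193, 145), (194, 147), (195, 120), (196, 82), (197, 71), (198, 70), (199, 70)]
```

View pics/crop6.png

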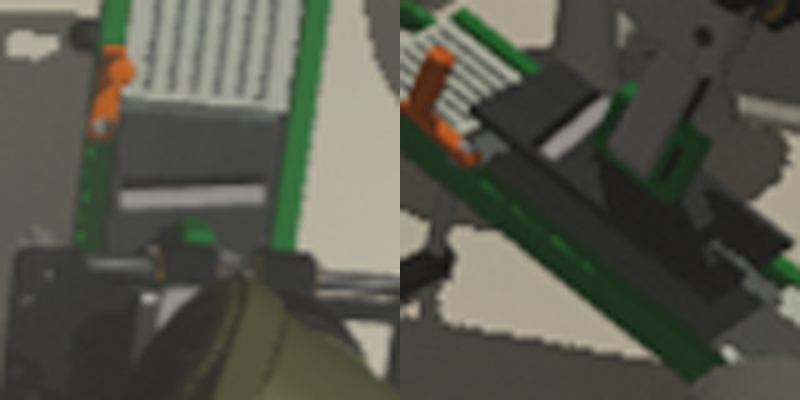

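The top crop shows the plate between the rails, with its left edge at 392.0 and right edge at 425.2 on row 189. The outer rail edges on that row are 385.5 and 430.8. I convert these to lateral offsets.

```bash
python3 - <<'E'
from h import *
c=dict(np.load("top2.npz")); fl=(seat-27*n)@n
def lat(u,v,h): P=onplane(c,[(u,v)],n*(fl+h),n)[0]; return (P@uy).round(2),(P@ux-seat@ux).round(2)
for h0 in (0,-2):
  for v,e in {186:(386.0,392.5,425.2,431.0),189:(385.5,392.0,425.2,430.8),198:(384.4,391.0,424.0,429.6)}.items():
    ro=[lat(e[0],v,6.5+h0)[0],lat(e[3],v,6.5+h0)[0]]; pl=[lat(e[1],v,26)[0],lat(e[2],v,26)[0]]
    print(h0,v,"rails",ro,np.mean(ro).round(2),"plate",pl,np.mean(pl).round(2))
print("uphill edge x",lat(400,177.6-1,26),lat(410,178.2-.5,26)); print("tool lat",manip.read_state()["eef_pos"]@uy, seat@uy)
E
```

```text
0 186 rails [np.float64(-95.55), np.float64(-193.68)] -144.62 plate [np.float64(-107.01), np.float64(-177.04)] -142.02
0 189 rails [np.float64(-95.21), np.float64(-194.16)] -144.68 plate [np.float64(-106.7), np.float64(-177.92)] -142.31
0 198 rails [np.float64(-95.06), np.float64(-194.31)] -144.68 plate [np.float64(-106.85), np.float64(-178.01)] -142.43
-2 186 rails [np.float64(-95.8), np.float64(-194.11)] -144.96 plate [np.float64(-107.01), np.float64(-177.04)] -142.02
-2 189 rails [np.float64(-95.46), np.float64(-194.6)] -145.03 plate [np.float64(-106.7), np.float64(-177.92)] -142.31
-2 198 rails [np.float64(-95.31), np.float64(-194.75)] -145.03 plate [np.float64(-106.85), np.float64(-178.01)] -142.43
uphill edge x (np.float64(-120.63), np.float64(67.27)) (np.float64(-142.24), np.float64(66.57))
tool lat -142.24558631049214 -145.13551232382082
```

The plate and tool agree laterally now, so the earlier offset was the arm still settling. The plate needs to shift 2.7 mm to the right, then come down.

Emit:
step_arm(
  increments=[
    [[0, 0, 0, 0, 0.068, 0, 1], [0, 0, 0, 0, 0, 0.1, 1], [0, 0, 0, 0, 0, 0.1, 1], [0, 0, 0, 0, 0, 0, 1], [0, 0, 0, 0, 0, 0, 1]],
  ],
)

```text
clock: 6.5
eef_pos: [517.1, -187.5, 274.0]
eef_rot: [3.141, -0.436, -0.08]
wrist_force: [-0.5, -0.4, -0.5]
finger_gap: 14.0
finger_force: 30.0
```

```bash
python3 - <<'E'
from h import *
goto(seat+.1*uy+183.5*n,ST)
c=shot("scene"); cv2.imwrite("pics/crop7.png",cv2.resize(c["frame"][185:265,310:417],(800,600),interpolation=cv2.INTER_CUBIC)[...,::-1])
E
```

```text
t 6.5 pos [ 517.1 -187.5  274. ] gap 14.0 F [-0.5 -0.4 -0.5]
turn/45deg [-0.    -0.     0.001]  shift/40 cur [-0.011 -0.009  0.289]  shift/40 in target axes [-0.011 -0.009  0.289]
```

View pics/crop7.png

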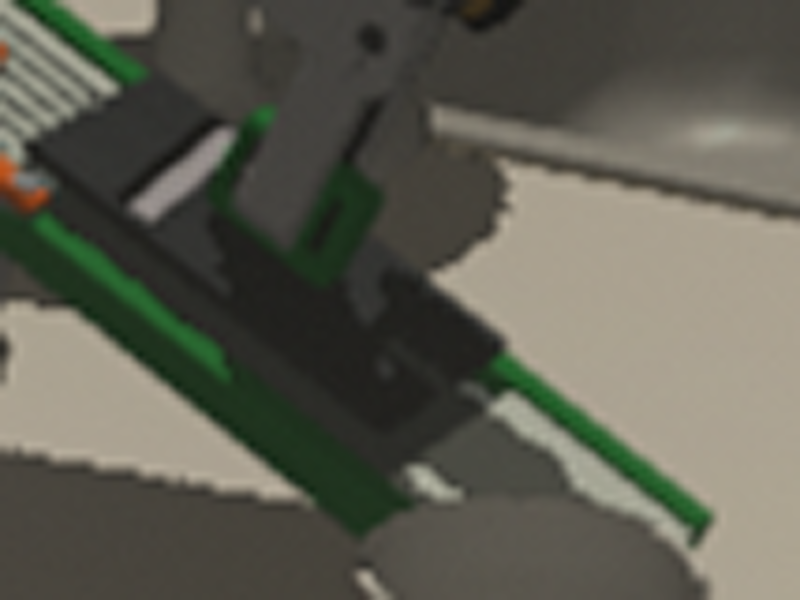

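The scene crop shows the plate about 12 mm over the bed and aligned between the rails, with the pin's glint in the notch at crop (390,370). I continue down slowly, watching the force.

Emit:
step_arm(
  increments=[
    [[0, 0, 0, 0, -0.005, 0.05, 1], [0, 0, 0, 0, 0, 0.05, 1], [0, 0, 0, 0, 0, 0.05, 1], [0, 0, 0, 0, 0, 0.05, 1], [0, 0, 0, 0, 0, 0, 1]],
  ],
)

```text
clock: 7.05
eef_pos: [520.5, -187.5, 266.5]
eef_rot: [3.141, -0.436, -0.08]
wrist_force: [0.2, -0.1, -0.0]
finger_gap: 13.7
finger_force: 30.0
```

Emit:
step_arm(
  increments=[
    [[0, 0, 0, 0, 0, 0.03, 1], [0, 0, 0, 0, 0, 0.03, 1], [0, 0, 0, 0, 0, 0, 1]],
  ],
)

```text
clock: 7.35
eef_pos: [521.5, -187.6, 264.5]
eef_rot: [3.141, -0.436, -0.08]
wrist_force: [-0.2, 1.1, -1.2]
finger_gap: 13.9
finger_force: 30.0
```

```bash
python3 - <<'E'
from h import *
goto(seat+.1*uy+183.5*n,ST)
E
```

```text
t 7.35 pos [ 521.5 -187.6  264.5] gap 13.9 F [-0.2  1.1 -1.2]
turn/45deg [-0.    -0.     0.001]  shift/40 cur [-0.011 -0.004  0.029]  shift/40 in target axes [-0.011 -0.004  0.029]
```

Emit:
step_arm(
  increments=[
    [[0, 0, 0, 0, 0, 0.025, 1], [0, 0, 0, 0, 0, 0, 1]],
  ],
)

```text
clock: 7.55
eef_pos: [521.9, -187.7, 263.7]
eef_rot: [3.141, -0.437, -0.08]
wrist_force: [0.5, 0.4, -0.2]
finger_gap: 13.8
finger_force: 30.0
```

Emit:
step_arm(
  increments=[
    [[0, 0, 0, 0, 0, 0.02, 1], [0, 0, 0, 0, 0, 0, 1]],
  ],
)

```text
clock: 7.75
eef_pos: [522.3, -187.7, 263.0]
eef_rot: [3.141, -0.437, -0.08]
wrist_force: [-0.2, -1.0, -0.5]
finger_gap: 13.8
finger_force: 30.0
```

Emit:
step_arm(
  increments=[
    [[0, 0, 0, 0, 0, 0.02, 1], [0, 0, 0, 0, 0, 0, 1]],
  ],
)

```text
clock: 7.95
eef_pos: [522.6, -187.7, 262.3]
eef_rot: [3.141, -0.437, -0.08]
wrist_force: [0.9, -0.2, -0.4]
finger_gap: 14.4
finger_force: 30.0
```

Emit:
step_arm(
  increments=[
    [[0, 0, 0, 0, 0, 0.02, 1], [0, 0, 0, 0, 0, 0, 1]],
  ],
)

```text
clock: 8.15
eef_pos: [522.7, -187.7, 262.2]
eef_rot: [3.141, -0.436, -0.079]
wrist_force: [-10.1, 2.0, 8.8]
finger_gap: 13.7
finger_force: 30.0
```

Contact at floor height, 1.3 mm below nominal as the scene view suggested. Anything resting on the pin or a rail would have stopped 6–10 mm higher. I unload slightly and release.

Emit:
step_arm(
  increments=[
    [[0, 0, 0, 0, 0, -0.015, 1], [0, 0, 0, 0, 0, 0, 0.4], [0, 0, 0, 0, 0, 0, 0.3], [0, 0, 0, 0, 0, 0, 0.3], [0, 0, 0, 0, 0, 0, 0.3]],
  ],
)

```text
clock: 8.65
eef_pos: [522.7, -187.7, 262.1]
eef_rot: [3.141, -0.437, -0.08]
wrist_force: [0.4, 0.0, 0.8]
finger_gap: 32.7
finger_force: 0.0
```

Emit:
step_arm(
  increments=[
    [[0, 0, 0, 0, 0, -0.3, 0.3], [0, 0, 0, 0, 0, -0.8, 0.3], [0, 0, 0, 0, 0, -0.9, 0.3], [0, 0, 0, 0, 0, -0.9, 0.3], [0, 0, 0, 0, 0, -0.5, 0.3]],
  ],
)

```text
clock: 9.15
eef_pos: [464.2, -182.9, 388.8]
eef_rot: [3.14, -0.44, -0.079]
wrist_force: [0.4, -0.8, 0.1]
finger_gap: 33.3
finger_force: 0.0
```

```bash
python3 - <<'E'
from h import *
print(manip.read_state()["finger_gap"])
t=shot("top"); s=shot("scene"); np.savez("top3.npz",**t); np.savez("scene3.npz",**s)
a=cv2.resize(t["frame"][140:240,370:450],(400,500),interpolation=cv2.INTER_CUBIC); b=cv2.resize(s["frame"][175:275,300:380],(400,500),interpolation=cv2.INTER_CUBIC)
cv2.imwrite("pics/crop8.png",np.hstack([a,b])[...,::-1])
# depth check of plate top vs floor 
W=pts(t); fl=(seat-27*n)@n
P=W.reshape(-1,3); L=(P-seat)@S
for lo,hi in((35,60),(20,60)):
    k=(L[:,0]>lo)&(L[:,0]<hi)&(abs(L[:,1])<30)&(L[:,2]<0); print("plate depth above floor",np.nanmedian(L[k,2])+27,k.sum())
E
```

```text
33.298881555413686
plate depth above floor 4.934362801707994 312
plate depth above floor 5.166262006594174 494
```

View pics/crop8.png

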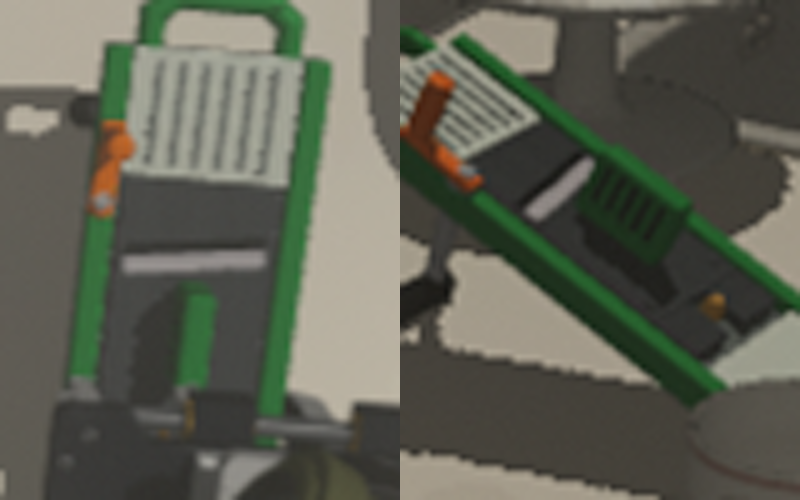

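The view shows the plate flush in the bed between the rails with the notch round the brass pin (crop 712,305), and the grip released. The plate depth of 5 mm above the floor agrees. The knob top at px (393,168) matches the prediction for angle 0, so I go there next.

```bash
cat >> h.py <<'E'
knob=seat+S@[86,44,5.7]
E
python3 - <<'E'
from h import *
goto(knob+(181.5+60)*n,ST)
E
```

```text
t 9.25 pos [ 464.5 -183.1  388.7] gap 33.1 F [ 1.3  0.6 -0.4]
turn/45deg [ 0.003 -0.007  0.001]  shift/40 cur [ 2.113 -1.103  1.863]  shift/40 in target axes [ 2.122 -1.102  1.854]
```

Emit:
step_arm(
  increments=[
    [[0, -0.007, 0, 0.7, -0.37, 0, 0.3], [0, 0, 0, 0.7, -0.37, 0.4, 0.3], [0, 0, 0, 0.7, -0.36, 0.7, 0.3], [0, 0, 0, 0, 0, 0.75, 0.3], [0, 0, 0, 0, 0, 0, 0.3]],
  ],
)

```text
clock: 9.75
eef_pos: [576.3, -147.2, 348.6]
eef_rot: [-3.14, -0.424, -0.079]
wrist_force: [-0.5, -0.6, -0.6]
finger_gap: 32.8
finger_force: 0.0
```

Emit:
step_arm(
  increments=[
    [[0, 0, 0, 0, 0, 0, 0.3], [0, 0, 0, 0, 0, 0, 0.3]],
  ],
)

```text
clock: 9.95
eef_pos: [575.2, -148.1, 354.6]
eef_rot: [3.141, -0.432, -0.08]
wrist_force: [-0.1, -0.2, 0.7]
finger_gap: 33.1
finger_force: 0.0
```

```bash
python3 - <<'E'
from h import *
goto(knob+181.5*n,ST)
t=shot("top"); s=shot("scene")
out=[]
for c,box in((t,(150,190,380,402)),(s,(180,215,296,322))):
    h=cv2.cvtColor(c["frame"],cv2.COLOR_RGB2HSV); k=cv2.inRange(h,(3,140,60),(16,255,255)); m=np.zeros_like(k); m[box[0]:box[1],box[2]:box[3]]=1; k*=m
    v,u=np.nonzero(k); print(len(u),(u.min(),u.max(),v.min(),v.max()) if len(u) else "")
    if c is s and len(u): i=v<=v.min()+3; print("knob top scene",u[i].mean(),v.min(),proj(s,[knob+6*n]))
E
```

```text
t 9.95 pos [ 575.2 -148.1  354.6] gap 33.1 F [-0.1 -0.2  0.7]
turn/45deg [0.001 0.005 0.   ]  shift/40 cur [ 0.053 -0.009  1.446]  shift/40 in target axes [ 0.047 -0.008  1.446]
0 
129 (np.int64(300), np.int64(316), np.int64(189), np.int64(212))
knob top scene 307.625 189 [[306.8587684  190.18185497]]
```

Knob agrees to within 1 px. I lower and grip it lightly.

Emit:
step_arm(
  increments=[
    [[0, 0.005, 0, 0.05, -0.005, 0.6, 0.3], [0, 0, 0, 0, 0, 0.5, 0.3], [0, 0, 0, 0, 0, 0.25, 0.3], [0, 0, 0, 0, 0, 0.1, 0.3], [0, 0, 0, 0, 0, 0, 0.3]],
  ],
  newtons=10,
)

```text
clock: 10.55
eef_pos: [601.7, -149.8, 302.0]
eef_rot: [3.141, -0.435, -0.08]
wrist_force: [0.3, -0.6, 0.2]
finger_gap: 32.8
finger_force: 0.0
```

Emit:
step_arm(
  increments=[
    [[0, 0, 0, 0, 0, 0, 0.8], [0, 0, 0, 0, 0, 0, 1], [0, 0, 0, 0, 0, 0, 1], [0, 0, 0, 0, 0, 0, 1]],
  ],
)

```text
clock: 10.95
eef_pos: [601.8, -149.8, 302.3]
eef_rot: [3.141, -0.436, -0.079]
wrist_force: [-0.3, -0.7, 3.6]
finger_gap: 11.8
finger_force: 10.0
```

```bash
python3 - <<'E'
from h import *
goto(knob+181.5*n,ST)
E
```

```text
t 10.95 pos [ 601.8 -149.8  302.3] gap 11.8 F [-0.3 -0.7  3.6]
turn/45deg [0.    0.    0.001]  shift/40 cur [-0.004  0.003 -0.022]  shift/40 in target axes [-0.004  0.003 -0.022]
```

Emit:
step_arm(
  increments=[
    [[0, 0, 0, -0.009, 0.11, -0.02, 1], [0, 0, 0, -0.026, 0.107, 0, 1], [0, 0, 0, -0.042, 0.102, 0, 1], [0, 0, 0, -0.058, 0.094, 0, 1], [0, 0, 0, -0.071, 0.084, 0, 1]],
  ],
)

```text
clock: 11.45
eef_pos: [592.3, -169.0, 298.9]
eef_rot: [-3.142, -0.435, -0.08]
wrist_force: [3.0, 3.6, 1.4]
finger_gap: 11.8
finger_force: 10.0
```

Emit:
step_arm(
  increments=[
    [[0, 0, 0, -0.084, 0.071, 0, 1], [0, 0, 0, -0.094, 0.058, 0, 1], [0, 0, 0, -0.102, 0.042, 0, 1], [0, 0, 0, -0.107, 0.026, 0, 1], [0, 0, 0, -0.11, 0.009, 0, 1]],
  ],
)

```text
clock: 11.95
eef_pos: [573.5, -175.6, 290.4]
eef_rot: [3.142, -0.435, -0.08]
wrist_force: [5.2, 5.3, -0.0]
finger_gap: 11.7
finger_force: 10.0
```

Emit:
step_arm(
  increments=[
    [[0, 0, 0, -0.03, 0, 0, 1], [0, 0, 0, 0, 0, 0, 1], [0, 0, 0, 0, 0, 0, 1]],
  ],
)

```text
clock: 12.25
eef_pos: [572.5, -175.5, 289.8]
eef_rot: [3.142, -0.435, -0.08]
wrist_force: [1.8, 4.7, 0.2]
finger_gap: 11.7
finger_force: 10.0
```

```bash
python3 - <<'E'
from h import *
goto(knob+S@[-28.8,-28,181.5],ST)
E
```

```text
t 12.25 pos [ 572.5 -175.5  289.8] gap 11.7 F [1.8 4.7 0.2]
turn/45deg [-0.     0.002  0.001]  shift/40 cur [ 0.023  0.002 -0.018]  shift/40 in target axes [ 0.023  0.002 -0.018]
```

The arc is complete. I release, rise clear and check the keeper angle.

Emit:
step_arm(
  increments=[
    [[0, 0, 0, 0, 0, 0, 0.7], [0, 0, 0, 0, 0, 0, 0.6], [0, 0, 0, 0, 0, -0.3, 0.6], [0, 0, 0, 0, 0, -0.9, 0.6], [0, 0, 0, 0, 0, -0.9, 0.6]],
  ],
)

```text
clock: 12.75
eef_pos: [536.6, -172.8, 367.2]
eef_rot: [3.141, -0.434, -0.08]
wrist_force: [0.3, -0.6, -0.6]
finger_gap: 18.6
finger_force: 0.0
```

Emit:
step_arm(
  increments=[
    [[0, 0, 0, -0.6, 0, -0.9, 0.6], [0, 0, 0, -0.9, 0, -0.4, 0.6], [0, 0, 0, -0.9, 0, 0, 0.6], [0, 0, 0, -0.5, 0, 0, 0.6], [0, 0, 0, 0, 0, 0, 0.6]],
  ],
)

```text
clock: 13.25
eef_pos: [408.9, -162.4, 364.5]
eef_rot: [3.141, -0.435, -0.08]
wrist_force: [-0.0, -0.3, 0.5]
finger_gap: 18.9
finger_force: 0.0
```

```bash
python3 - <<'E'
from h import *
t=shot("top"); s=shot("scene"); piv=knob-28*ux
for nm,c,x in(("top",t,(150,195,380,420)),("scene",s,(180,225,296,345))):
    h=cv2.cvtColor(c["frame"],cv2.COLOR_RGB2HSV); k=cv2.inRange(h,(3,140,60),(16,255,255)); m=np.zeros_like(k); m[x[0]:x[1],x[2]:x[3]]=1; k*=m
    v,u=np.nonzero(k); print(nm,len(u),(u.min(),u.max(),v.min(),v.max()) if len(u) else "")
    if len(u):
        i=v<=v.min()+3; print("  top rows centroid",u[i].mean(),v[i].mean(), "all",u.mean(),v.mean())
    for a in (1.3,1.45,1.6):
        kn=piv+28*(np.cos(a)*ux-np.sin(a)*uy); print("  ",a,proj(c,[kn+6*n,kn-22*n]).round(1).tolist())
    print("  pivot",proj(c,[piv-20*n]).round(1).tolist())
    # bar: points at bar-top height, lateral/along coords in deck frame about pivot
    if len(u):
        P=(onplane(c,np.c_[u,v],piv-22*n,n)-piv)@S; r=cv2.minAreaRect(P[:,:2].astype(np.float32)); print("  on bar plane rect",np.round(r[0],1),np.round(r[1],1),r[2], P[:,:2].min(0).round(1),P[:,:2].max(0).round(1))
goto(knob,ST)
E
```

```text
top 87 (np.int64(387), np.int64(407), np.int64(177), np.int64(185))
  top rows centroid 397.04545454545456 178.9318181818182 all 398.7471264367816 180.632183908046
   1.3 [[404.2, 178.8], [402.4, 176.4]]
   1.45 [[404.4, 180.7], [402.5, 178.3]]
   1.6 [[404.2, 182.6], [402.4, 180.2]]
  pivot [[389.7, 179.0]]
  on bar plane rect [ -2.4 -16.9] [45.3 14.2] 83.1214370727539 [-11.2 -39. ] [4.  5.7]
scene 110 (np.int64(310), np.int64(327), np.int64(194), np.int64(212))
  top rows centroid 324.6842105263158 195.73684210526315 all 319.95454545454544 203.70909090909092
   1.3 [[321.6, 192.5], [316.5, 202.8]]
   1.45 [[323.3, 193.5], [318.2, 203.9]]
   1.6 [[324.9, 194.7], [319.8, 205.0]]
  pivot [[312.4, 208.0]]
  on bar plane rect [  2.  -32.3] [16.7 88.7] 13.332433700561523 [ -9.2 -75.4] [19.3 11.4]
t 13.35 pos [ 411.  -162.8  365.5] gap 18.6 F [ 0.9 -0.4  0.3]
turn/45deg [ 0.001 -0.     0.001]  shift/40 cur [ 3.613 -0.71   7.946]  shift/40 in target axes [ 3.614 -0.705  7.946]
```

The views suggest about 1.55–1.6 rad. I tighten this from the knob cap alone, and check the blade and mug.

```bash
python3 - <<'E'
from h import *
t=shot("top"); piv=knob-28*ux; t0=dict(np.load("top0.npz"))
def cap(c,box):
    h=cv2.cvtColor(c["frame"],cv2.COLOR_RGB2HSV); k=cv2.inRange(h,(3,140,110),(16,255,255)); m=np.zeros_like(k); m[box[0]:box[1],box[2]:box[3]]=1; k*=m
    v,u=np.nonzero(k); return u,v
u,v=cap(t,(170,195,380,415)); hi=np.array([t["frame"][b,a,0] for a,b in zip(u,v)])
for a in range(396,409): i=u==a; print(a,v[i].min() if i.any() else None,v[i].max() if i.any() else None,hi[i].max() if i.any() else None,end="; ")
i=u>=402; q=onplane(t,[(u[i].mean(),v[i].mean())],piv+6*n,n)[0]; l=(q-piv)@S; print("\ncap",u[i].mean(),v[i].mean(),l.round(1),"angle",np.arctan2(-l[1],l[0]))
u,v=cap(t0,(160,173,390,400)); q=onplane(t0,[(u.mean(),v.mean())],piv+6*n,n)[0]; print("open cap",u.mean(),v.mean(),((q-piv)@S).round(1))
# mug and grip
d=cv2.absdiff(t["frame"],t0["frame"])[255:295,312:352]; print("mug diff px>40:",(d.max(-1)>40).sum())
h=cv2.cvtColor(t["frame"],cv2.COLOR_RGB2HSV); g=cv2.inRange(h,(45,100,30),(85,255,255)); g[:185]=0;g[225:]=0;g[:,:397]=0;g[:,:][:, 420:]=0
vv,uu=np.nonzero(g); r=(onplane(t,np.c_[uu,vv],seat+8.7*n,n)-seat)@S; print("grip in seat frame",len(uu),r[:,:2].min(0).round(1),r[:,:2].max(0).round(1))
E
```

```text
396 178 182 178; 397 178 182 177; 398 178 182 177; 399 178 181 178; 400 178 180 165; 401 178 179 137; 402 179 184 129; 403 179 185 166; 404 179 185 176; 405 179 185 183; 406 179 185 178; 407 182 184 142; 408 None None None; 
cap 404.47058823529414 182.14705882352942 [  0.3 -28.4   6. ] angle 1.5602551302491316
open cap 393.25 168.125 [28.2 -1.2  6. ]
mug diff px>40: 415
grip in seat frame 95 [-18.3  -6.5] [22.4  4.3]
```

Keeper angle is about 1.56 and the blade grip is centred on the seat. The arm may be shading the mug in the top view, so I check the mug in the scene camera.

```bash
python3 - <<'E'
from h import *
s=shot("scene"); s0=dict(np.load("scene0.npz"))
def edge(c): return cv2.Canny(cv2.cvtColor(c["frame"],cv2.COLOR_RGB2GRAY)[248:322,350:410],60,150)
d=cv2.absdiff(s["frame"],s0["frame"])[248:322,350:410].max(-1); print("mug scene diff>40",(d>40).sum(),"of",d.size)
z=np.abs(s["range_z"]-s0["range_z"])[262:312,362:400]; print("depth diff median",np.median(z),(z>15).sum())
p,_=cv2.phaseCorrelate(np.float32(edge(s0)),np.float32(edge(s))); print("shift px",p)
print(manip.read_state()["wrist_force"].round(1))
E
```

```text
mug scene diff>40 455 of 4440
depth diff median 1.7595825 15
shift px (-0.11391382662912974, 0.5500334416717649)
[ 0.4  0.3 -0.1]
```

```bash
python3 -c "
from cell import workorder
print(workorder.sign_off())"
```

```text
the job is handed in; nothing more can be done
None
```

I laid the blade flat in the bed with its notch over the pin, released it, and swung the keeper across to about 1.56 rad (measured by camera, stop at 1.6). The mug did not move, and I handed the job in at about 13.5 s; no verdict was shown.

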